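# Open the trimmer dock: release the ratchet and push the jaw back

### The job

Open the trimmer dock on the ledge: with the fingertips press the ribbed ratchet release pad on the sliding jaw right down and, keeping it pressed, push the jaw back along its bar, away from the trimmer, until it is fully home against the end post. Then let the pad spring up and take the hand clear. Pick nothing up, and leave the trimmer and the other things on the ledge where they are.

Things in the scene. Friction and masses are not known exactly. Their poses are not given: they have to be found in the camera images.
- dock: The fixed aluminium trimmer dock. Origin on the ledge surface, x and y level. Its steel ratchet bar runs along the dock's own y axis, 14 mm wide, z 24 to 34 mm, centred at dock x = +40 mm. At the -y end stands the fixed cheek (upright plate, x -50 to +55 mm, y -150 to -140 mm, 66 mm high), with the trimmer beside it; at the +y end the end post. The jaw goes back towards +y.
- post_top (a point): Middle of the top face of the fixed end post at the +y end of the bar: 44 mm wide (x), 14 mm thick (y), 48 mm high. The heel of the jaw meets it when the jaw is home.
- jaw (a joint): Position of the sliding jaw along the bar (m): 0 is nearest the cheek, growing towards dock +y; 0.12 is fully home at the end post (hard stop). Starts between 0 and 0.05. With the release pad up, the ratchet stops it going to +y after at most 10 mm of play; it is free only while the pad is pressed 6 mm or more, and then slides with about 2 N of friction.
- release (a joint): How far the release pad is pressed (m): 0 is up, 0.009 is fully down (hard stop). Spring: about 3 N to start it moving, 7 N fully down; it springs up when let go.
- pad_top (a point): Centre of the top face of the black ribbed release pad; it travels with the jaw and goes straight down when pressed; axes as the dock's. 30 mm wide (x), 60 mm long (y), 56 mm above the ledge when up, 47 mm when fully down. It fills a bay 66 mm long in y, open above and at both x sides, between the clamp plate (-y) and the heel (+y). Fingertips pressing on the pad can push the heel to +y.
- plate_top (a point): Middle of the top edge of the jaw's clamp plate, the upright aluminium plate on the trimmer's side of the pad: 105 mm wide (x), 8 mm thick (y), top 78 mm above the ledge. Its inner face is 33 mm from the pad's centre.
- heel_top (a point): Middle of the top face of the heel, the upright aluminium block at the jaw's +y end behind the pad: 40 mm wide (x), 10 mm thick (y), its top 81 mm above the ledge; its inner face is 33 mm from the pad's centre. It is rigid with the jaw.
- trimmer_mid (a point): Centre of the loose black trimmer with clear guard combs that lies between cheek and clamp plate, about 145 mm long along dock x, 37 mm wide, 35 mm high; the point is 17 mm above the ledge. Leave it alone.
- comb_mid (a point): Centre of the loose steel mustache comb lying flat beyond the bar, 110 x 30 x 4 mm. Leave it alone.
- brush_mid (a point): Centre of the loose small wooden brush, about 145 x 34 x 32 mm, lying on the robot's side of the dock; the point is 16 mm above the ledge. Leave it alone.
- balm_mid (a point): Centre of the small loose jar, 52 mm across and 40 mm high. Leave it alone.
- tumbler_mid (a point): Centre of the loose white tumbler, 72 mm across, 100 mm high. Leave it alone.
- lotion_mid (a point): Centre of the loose white lotion bottle, 56 mm across, 160 mm high. Leave it alone.
- soap_mid (a point): Centre of the loose bar of soap, 80 x 55 x 26 mm. Leave it alone.

How it is judged (in metres and radians):
On the way, in this order (a step that is already met when the one before it is completed fails the run):
1. the release pad is pressed down by the fingers while the jaw is still about where it started (value of joint release above 0.006 m and contact force between the fingers and release above 1 N and distance of heel_top from where it was at the start of the episode below 0.02 m), for 0.1 s.
2. the jaw is pushed back home with the pad kept pressed (value of joint jaw above 0.113 m and value of joint release above 0.004 m and contact force between the fingers and release above 0.5 N), for 0.1 s.
At the end, for the whole second after the job is handed in: The jaw stands within 8 mm of its home against the end post and is still, the pad has sprung up (pressed less than 5 mm), and the trimmer and the other loose things lie within 15 mm of where they were (value of joint jaw above 0.112 m and value of joint release below 0.005 m and velocity of joint jaw between -0.01 and 0.01 m/s and distance of each of trimmer_mid, comb_mid, brush_mid, balm_mid, tumbler_mid, lotion_mid, soap_mid from where it was at the start of the episode below 0.015 m); the robot touches nothing.
It fails at once if the trimmer is lifted or shoved more than 20 mm (distance of trimmer_mid from where it was at the start of the episode above 0.02 m or height (world z) of trimmer_mid above 0.029 m).
It fails at once if another loose thing is lifted or shoved more than 20 mm (distance of any of comb_mid, brush_mid, balm_mid, tumbler_mid, lotion_mid, soap_mid from where it was at the start of the episode above 0.02 m or height (world z) of comb_mid above 0.014 m or height (world z) of brush_mid above 0.028 m or height (world z) of balm_mid above 0.032 m or height (world z) of tumbler_mid above 0.062 m or height (world z) of lotion_mid above 0.092 m or height (world z) of soap_mid above 0.025 m).
It also fails if it takes over 38 s, if anything falls off the work surface, if the arm or the gripper's body presses on something with over 40 N, if the wrist force passes 120 N, or if a joint passes its speed limit or range.

### The arm

A 6-joint arm with a two-finger parallel gripper is mounted at the origin on the work surface. World frame = base frame: x ahead of the robot, y to its left, z up, the work surface at z = 0. Lengths are in mm, angles in rad, forces in N, time in s.
With the tool pointing down it reaches from about 400 to 925 mm from the base axis. Payload 12.5 kg.
Tool frame: the origin (TCP) lies midway between the tips of the shut fingers; the grasp point (between the pads) lies 19 mm behind it (env.grip_depth is the distance from the TCP to the grasp point, in mm); z points along the fingers, y is the line along which they close (so a half turn about z gives the same grasp; the last joint's range is limited). The gripper opens to 95 mm and grips with 3 to 60 N. Pads are 20 mm wide; open, the fingers measure 119 mm over their backs; the gripper's body (75 mm by 180 mm) begins 59 mm behind the grasp point.
Start: joints at [-1.434, 0.491, 1.559, -0, 1.092, -0.106], TCP at [150.286, -606.68, 214.661] pointing down, gripper open.
Joint ranges: [-3.1, 3.1], [-0.84, 2.19], [0.05, 2.79], [-1.13, 4.28], [0.06, 2.93], [-2.69, 2.69]. Speed limits (rad/s): [2.22, 2.22, 2.79, 3.14, 3.14, 3.14].

### API

Orientations are given as [roll, pitch, yaw] about the fixed x, y, z axes, in that order (R = Rz(yaw) Ry(pitch) Rx(roll)).
In Python, from cell import monitor, viewer, order, env gives the robot as it stands.
- The arm moves only by the tool move_arm, never from a script. Its argument "moves" is one flat list of numbers, 4 for each row, row after row: the shift along the tool's x, y, z normalised to -1 to 1, where 1 is 0.15 m, then the turn about the tool's z normalised to -1 to 1, where 1 is pi/2 rad. A call has 1 to 10 rows; each row shifts and turns the commanded pose from where the row before left it, along the tool's axes as they then stand; what a row does not reach is not made up. A row lasts 1/8 s, in which the tool goes at most 62.5 mm and 10.7 degrees, less where a joint would pass 70% of its speed; a pose out of reach is approached as far as the arm can. A call with a number of a shift or a turn outside -1 to 1 is refused whole. A call with a gripper value outside its range is refused whole. "claw" is the finger opening in mm, from 0 to 95.1, set as the call begins (left out, the last holds). The fingers move at their own pace and stop on an object; the grip force is fixed at half the most. Time passes only in rows, so rows that do not move let the fingers close. It gives the time, the measured TCP pose, the force, the opening and the grip force at its end, in the units of the state.
- monitor.state(): the state, without advancing time (a new reading comes with each control period).
- viewer.read_camera(name): name is "scene" or "top" or "wrist"; returns the picture (400x640x3 uint8, red, green, blue); there is no depth.
- viewer.camera_info(name): a dict with "K" (3x3 intrinsics, pixels), "dist_coeffs" ([k1, k2, p1, p2, k3] as OpenCV has them; the pictures are not rectified), "camera_from_world" (4x4, takes a point from world to camera coordinates). Camera axes: x right, y down, z forward; pixel columns grow to the right and rows downward; lengths in mm; the calibration is good to about 2 mm. A picture is of the moment at which its call begins: read the wrist's pose just before it. camera_info takes no time and is no camera call; for the wrist camera it gives the pose at the moment of the call.
- order.job_done(): hands the job in; it is judged then, once.
The state is a dict: "t": time; "joints": joint angles; "qvel": joint speeds; "tau": joint torques, N m; "eef_pos": TCP position; "tcp_rot": TCP orientation; "ft_force": force on the tool from outside, world axes, zero at the start; "moment": the same for the moment, N m; "opening": opening from 0.0 (shut) to 1.0 (fully open); "grip_force": force on a finger pad.
Only numpy, scipy, OpenCV 4.12 (cv2) and the standard library are available. Lean on these libraries where they do the work, as an engineer would, in place of code of your own. Each camera call takes 0.05 s, during which the arm holds its last target. There are 200 camera calls.

## Working session

There is one attempt and no reset: what is moved stays moved. The work goes in short steps, Python scripts to look and compute and a tool call to move; the robot and the scene stay as the last step left them, time stands still between calls to the robot, and variables do not carry over. Pictures are saved under pics/ and viewed, at most 10 in all, crops included, and the job is handed in when it is done.

Besides the shell and the picture viewer there is one more tool, called after "Emit:" by a JSON object that holds its "name" and its "arguments", one argument or row to a line. move_arm: Moves the arm, as the interface text tells. Scaled input: -1 to 1 covers 0.15 m each way for a shift and pi/2 rad each way for a turn. Its arguments: {"type":"object","properties":{"moves":{"type":"array"},"claw":{"type":"number"}},"required":["moves"]}

```bash
mkdir -p pics; python3 - <<'E'
from cell import monitor, viewer
import cv2, json
print(monitor.state())
for n in ("scene","top"):
    cv2.imwrite(f"pics/{n}0.png", viewer.read_camera(n)[:,:,::-1])
    print(n,viewer.camera_info(n))
E
```

```text
{'t': 0.0, 'joints': array([-1.43358950e+00,  4.91580421e-01,  1.55945400e+00,  2.46793030e-05,
        1.09169686e+00, -1.05632103e-01]), 'qvel': array([-5.65256135e-05,  1.14206686e-03,  5.23367042e-04,  2.09127600e-04,
       -8.04367375e-04, -1.55959823e-03]), 'tau': array([ 2.32234117e-03, -6.12631559e+01, -2.58184379e+01,  6.94011035e-02,
        4.81892203e-02, -6.11601854e-05]), 'eef_pos': array([ 150.26178304, -606.41641684,  214.04722222]), 'tcp_rot': array([-3.14046268e+00, -1.41817762e-04,  2.42827460e-01]), 'ft_force': array([ 0.57260296,  0.24071197, -0.32792146]), 'moment': array([ 0.0420097 , -0.02702171,  0.00441149]), 'grip_force': 0.0, 'opening': 0.9996770733493335}
scene {'K': array([[437.88479323,   0.        , 322.54009243],
       [  0.        , 437.88479323, 200.33814846],
       [  0.        ,   0.        ,   1.        ]]), 'dist_coeffs': array([0.00754823, 0.        , 0.        , 0.        , 0.        ]), 'camera_from_world': array([[ 1.05054468e-01,  9.94466446e-01,  2.16372091e-04,
        -3.47314845e+01],
       [ 8.18172721e-01, -8.63072876e-02, -5.68457959e-01,
        -3.89898700e+02],
       [-5.65293691e-01,  5.98960782e-02, -8.22712284e-01,
         1.33312215e+03],
       [ 0.00000000e+00,  0.00000000e+00,  0.00000000e+00,
         1.00000000e+00]])}
top {'K': array([[410.37400627,   0.        , 321.1915779 ],
       [  0.        , 410.37400627, 201.6717817 ],
       [  0.        ,   0.        ,   1.        ]]), 'dist_coeffs': array([-0.07527469,  0.        ,  0.        ,  0.        ,  0.        ]), 'camera_from_world': array([[ 2.07068370e-02, -9.99785572e-01,  1.94423403e-04,
        -1.59698741e+01],
       [-9.97565764e-01, -2.06738127e-02, -6.65968426e-02,
         5.38271940e+02],
       [ 6.65865818e-02,  1.18505984e-03, -9.97779947e-01,
         9.89306944e+02],
       [ 0.00000000e+00,  0.00000000e+00,  0.00000000e+00,
         1.00000000e+00]])}
```

View pics/scene0.png

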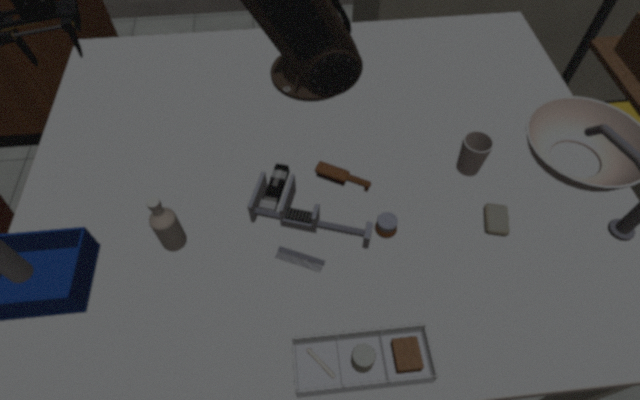

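View pics/top0.png

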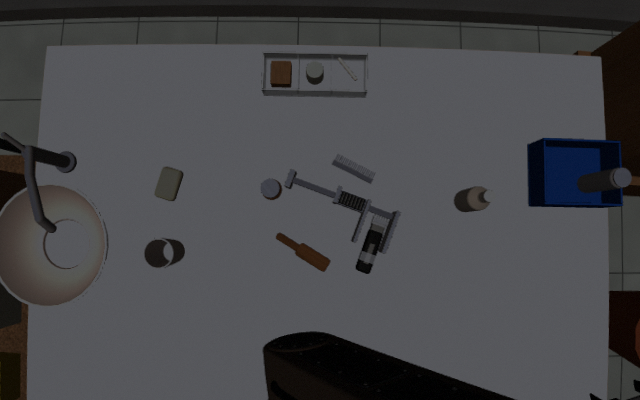

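The top view shows the dock with its post near (291,179), pad near (351,201) and cheek near (391,231). In the scene view the pad is near (300,216) and the post near (367,233). I'll enlarge both for measuring.

```bash
python3 - <<'E'
import cv2
a=cv2.imread("pics/top0.png")[160:280,260:420]; b=cv2.imread("pics/scene0.png")[155:275,240:400]
for n,i in(("a",a),("b",b)):
    i=cv2.convertScaleAbs(cv2.resize(i,None,fx=5,fy=5,interpolation=cv2.INTER_CUBIC),alpha=1.8)
    cv2.imwrite(f"pics/{n}.png",i)
E
```

```text
(no output)
```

View pics/a.png

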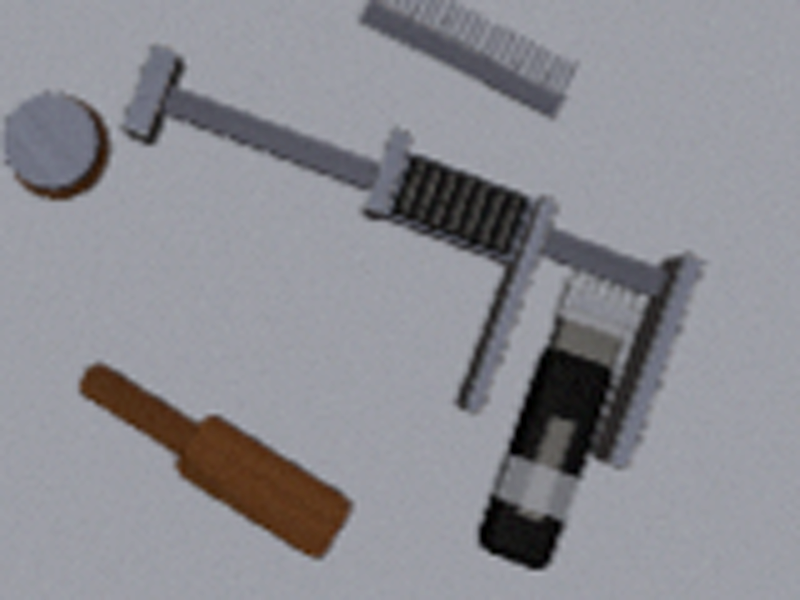

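View pics/b.png

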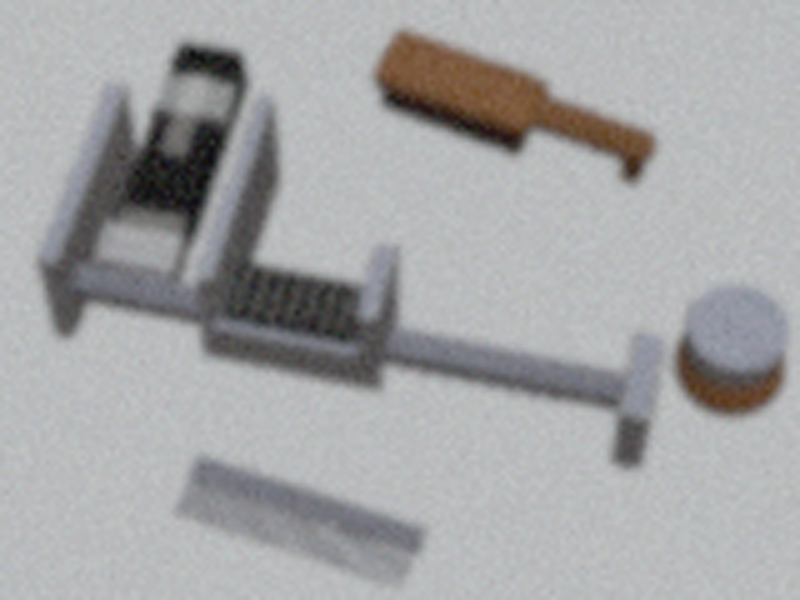

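Top crop: heel top centre is about (390,172), post top (150,92), plate (508,305), cheek (655,360) and pad (463,202). Scene crop: heel (380,284), post (639,375), plate (233,190), cheek (85,174) and pad (295,302). Next I'll cast rays onto the known heights.

```bash
cat >h.py <<'E'
import numpy as np, cv2
from cell import viewer
def onz(cam,uv,z):
    c=viewer.camera_info(cam); T=c["camera_from_world"]; R=T[:3,:3]; o=-R.T@T[:3,3]
    x,y=cv2.undistortPoints(np.array([[uv]],float),c["K"],c["dist_coeffs"])[0,0]
    d=R.T@[x,y,1]; return o+d*(z-o[2])/d[2]
E
python3 - <<'E'
from h import *
P=dict(heel=(81,(390,172),(380,284)),post=(48,(150,92),(639,375)),plate=(78,(508,305),(233,190)),cheek=(66,(655,360),(85,174)),pad=(56,(463,202),(295,302)),
plA=(78,(545,200),(200,283)),plB=(78,(468,405),(265,100)),chA=(66,(693,258),(52,260)),chB=(66,(620,465),(115,88)))
M={}
for n,(z,a,b) in P.items():
    p=onz("top",(260+a[0]/5,160+a[1]/5),z);q=onz("scene",(240+b[0]/5,155+b[1]/5),z)
    M[n]=(p+q)/2; print(n,p.round(1),q.round(1))
# dock fit: unknown x0,y0,yaw,s = pad centre y in dock ; post y unknown
from scipy.optimize import least_squares
def model(v):
    x,y,th,s,py=v
    D=dict(heel=(40,s+38),pad=(40,s),post=(40,py),plA=None)
    c,n=np.cos(th),np.sin(th)
    f=lambda d:np.array([x+c*d[0]-n*d[1],y+n*d[0]+c*d[1]])
    return f,dict(heel=(40,s+38),pad=(40,s),post=(40,py),cheek=(2.5,-145))
def res(v):
    f,D=model(v); return np.concatenate([f(D[k])-M[k][:2] for k in D])
h,p=M["post"],M["pad"]; d=h-p; th=np.arctan2(-d[0],d[1])
r=least_squares(res,[500,0,th,-40,120]); print(r.x, r.fun.round(1))
f,_=model(r.x); s=r.x[3]
print("yaw",np.degrees(r.x[2]),"plateline",M["plA"]-M["plB"],M["chA"]-M["chB"])
print("pad",f((40,s)),"heel",f((40,s+38)),"travel",r.x[4]-7-(s+43))
E
```

```text
heel [551.9 -43.3  81. ] [559.1 -38.4  81. ]
post [590.7  70.9  48. ] [597.   71.7  48. ]
plate [491.8 -98.8  78. ] [500.2 -98.8  78. ]
cheek [ 467.8 -169.1   66. ] [ 475.5 -165.8   66. ]
pad [540.5 -79.   56. ] [548.4 -75.6  56. ]
plA [ 540.6 -115.3   78. ] [ 548.4 -116.    78. ]
plB [445.5 -81.2  78. ] [450.8 -81.2  78. ]
chA [ 515.8 -186.4   66. ] [ 521.4 -181.4   66. ]
chB [ 418.7 -153.3   66. ] [ 426.9 -150.8   66. ]
[ 5.17162838e+02 -2.97666015e+01 -3.31867606e-01 -3.60105221e+01
  1.20511234e+02] [ 0.1 -0.1 -1.2  0.5  0.4 -0.1  0.6 -0.2]
yaw -19.01461316586145 plateline [ 9.63561490e+01 -3.44784145e+01  5.68434189e-14] [ 9.57465225e+01 -3.18457923e+01  5.68434189e-14]
pad [543.24769573 -76.84459972] heel [555.62844899 -40.91805036] travel 106.52175640446059
```

Emit:
{"name": "move_arm", "arguments": {
  "moves": [0,0,0,0.092,0,0,0,0.092,0,0,0,0.092,0,0,0,0.09,0.11,-0.35,0,0,0.11,-0.35,0,0,0.11,-0.35,0,0,0.11,-0.35,0,0,0.11,-0.35,0,0,0.11,-0.35,0,0],
  "claw": 0
}}

```text
t: 1.35
eef_pos: [347.3, -339.6, 214.6]
tcp_rot: [-3.142, 0.0, -0.332]
ft_force: [1.3, -0.8, 0.9]
opening: 0.025
grip_force: 0.0
```

Emit:
{"name": "move_arm", "arguments": {
  "moves": [0.11,-0.35,0,0,0.11,-0.35,0,0,0.11,-0.35,0,0,0.11,-0.35,0,0,0.11,-0.35,0,0,0.11,-0.35,0,0,0,0,0,0,0,0,0,0]
}}

```text
t: 2.35
eef_pos: [542.5, -75.7, 214.3]
tcp_rot: [3.141, 0.001, -0.331]
ft_force: [-0.3, -0.4, 0.3]
opening: 0.002
grip_force: 0.0
```

```bash
python3 - <<'E'
from h import *
from cell import monitor
s=monitor.state(); c=viewer.camera_info("wrist")
im=viewer.read_camera("wrist")
print(s["t"],s["eef_pos"],s["tcp_rot"],s["opening"],s["ft_force"])
cv2.imwrite("pics/w1.png",cv2.convertScaleAbs(im[:,:,::-1],alpha=1.8))
T=c["camera_from_world"]
for p in [(543.2,-76.8,56),(555.6,-40.9,81)]:
    print(cv2.projectPoints(np.array([p]),cv2.Rodrigues(T[:3,:3])[0],T[:3,3],c["K"],c["dist_coeffs"])[0].ravel())
E
```

```text
2.35 [542.47325408 -75.67372402 214.25459132] [ 3.14129340e+00  8.86549314e-04 -3.31443991e-01] 0.0022438617263826157 [-0.29010595 -0.437387    0.2810808 ]
[319.08290698 180.54671138]
[281.64276554 185.88400045]
```

View pics/w1.png

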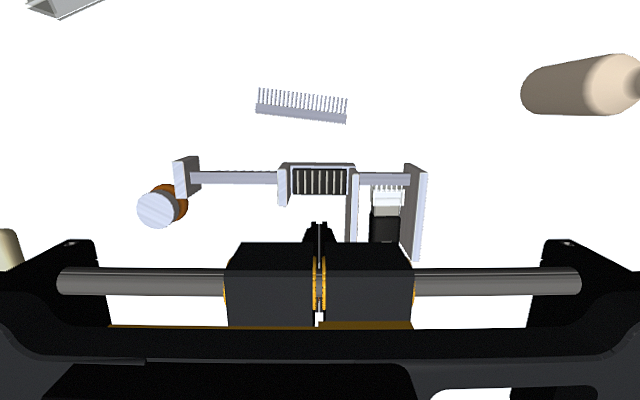

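The wrist view shows the pad centre at about (320,181). The model predicted (319,180.5), and the heel is where predicted at about (283,187). Descending towards the heel side of the pad.

Emit:
{"name": "move_arm", "arguments": {
  "moves": [0.005,-0.067,0.2,0,0,0,0.25,0,0,0,0.25,0,0,0,0.2,0,0,0,0.08,0,0,0,0,0,0,0,0,0]
}}

```text
t: 3.28
eef_pos: [547.3, -66.8, 68.8]
tcp_rot: [-3.142, -0.002, -0.333]
ft_force: [-0.5, -0.8, -0.5]
opening: 0.007
grip_force: 0.0
```

Emit:
{"name": "move_arm", "arguments": {
  "moves": [0,0,0.06,0,0,0,0.02,0,0,0,0.02,0,0,0,0.02,0,0,0,0.015,0,0,0,0,0,0,0,0,0]
}}

```text
t: 4.15
eef_pos: [547.0, -66.4, 47.7]
tcp_rot: [-3.142, -0.0, -0.332]
ft_force: [-0.9, 0.3, 7.6]
opening: 0.005
grip_force: 3.3
```

Pad is down, at 7.6 N and z 47.7. Now pushing towards +y, which is tool -y.

Emit:
{"name": "move_arm", "arguments": {
  "moves": [0,-0.02,0.003,0,0,-0.02,0,0,0,-0.02,0,0,0,-0.02,0,0,0,-0.03,0,0,0,-0.04,0,0,0,-0.04,0,0,0,-0.04,0,0,0,-0.04,0,0,0,0,0,0]
}}

```text
t: 5.4
eef_pos: [560.6, -27.9, 47.4]
tcp_rot: [-3.141, -0.001, -0.332]
ft_force: [-0.2, 3.0, 6.9]
opening: 0.006
grip_force: 3.4
```

Emit:
{"name": "move_arm", "arguments": {
  "moves": [0,-0.03,0,0,0,-0.05,0,0,0,-0.05,0,0,0,-0.05,0,0,0,-0.05,0,0,0,-0.05,0,0,0,-0.05,0,0,0,-0.05,0,0,0,-0.03,0,0,0,0,0,0]
}}

```text
t: 6.65
eef_pos: [581.0, 30.2, 47.5]
tcp_rot: [-3.141, -0.002, -0.332]
ft_force: [0.9, 1.2, 5.9]
opening: 0.005
grip_force: 3.4
```

```bash
python3 - <<'E'
from h import *
from cell import monitor
s=monitor.state(); im=viewer.read_camera("wrist")
print(s["t"],s["eef_pos"],s["ft_force"])
cv2.imwrite("pics/w2.png",cv2.resize(im[130:290,140:460,::-1],None,fx=2.4,fy=2.4))
E
```

```text
6.65 [580.99109656  30.22320946  47.54438955] [0.89382835 1.21345232 5.93777186]
```

View pics/w2.png

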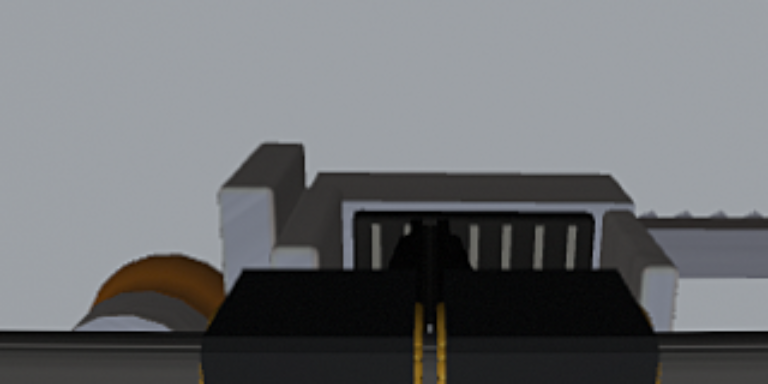

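The heel is nearly at the post, with about 4 mm left, and the jaw is moving with the fingers. Continuing gently.

Emit:
{"name": "move_arm", "arguments": {
  "moves": [0,-0.015,0.003,0,0,-0.015,0,0,0,-0.015,0,0,0,-0.015,0,0,0,0,0,0]
}}

```text
t: 7.32
eef_pos: [583.4, 38.0, 47.2]
tcp_rot: [3.141, -0.001, -0.332]
ft_force: [-1.3, -3.9, 8.1]
opening: 0.005
grip_force: 4.5
```

Emit:
{"name": "move_arm", "arguments": {
  "moves": [0,-0.013,0,0,0,-0.013,0,0,0,0,0,0]
}}

```text
t: 7.7
eef_pos: [584.6, 41.6, 47.2]
tcp_rot: [3.141, -0.001, -0.332]
ft_force: [-2.4, -3.8, 9.2]
opening: 0.005
grip_force: 4.5
```

Emit:
{"name": "move_arm", "arguments": {
  "moves": [0,-0.013,0,0,0,-0.013,0,0,0,0,0,0]
}}

```text
t: 8.07
eef_pos: [585.8, 45.4, 47.1]
tcp_rot: [3.141, -0.001, -0.332]
ft_force: [-2.4, -4.1, 8.6]
opening: 0.006
grip_force: 4.4
```

The lateral force holds steady at about 4.7 N, so the fingers are sliding on the pad with the jaw at its stop. Checking by eye.

```bash
python3 - <<'E'
from h import *
im=viewer.read_camera("wrist")
cv2.imwrite("pics/w3.png",cv2.resize(im[130:290,140:460,::-1],None,fx=2.4,fy=2.4))
E
```

```text
(no output)
```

View pics/w3.png

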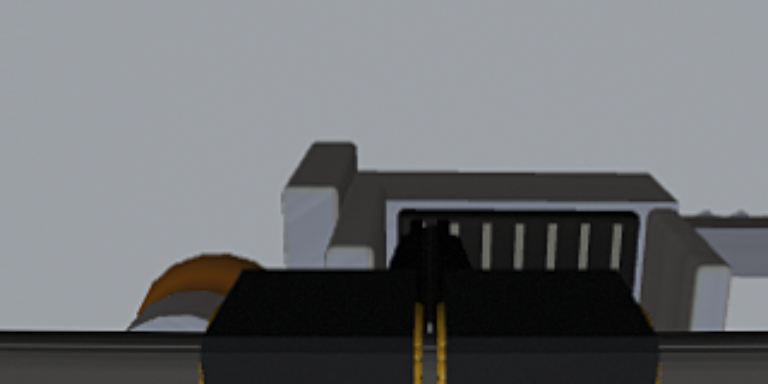

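The heel is now against the post and the fingers have slid along the pad towards it. Lifting straight up.

Emit:
{"name": "move_arm", "arguments": {
  "moves": [0,0,-0.05,0,0,0,-0.1,0,0,0,-0.25,0,0,0,-0.35,0,0,0,-0.35,0,0,0,0,0,0,0,0,0]
}}

```text
t: 9.0
eef_pos: [585.1, 46.0, 211.3]
tcp_rot: [3.142, 0.0, -0.332]
ft_force: [-0.0, -0.1, -1.0]
opening: 0.006
grip_force: 0.0
```

```bash
python3 - <<'E'
from h import *
im=viewer.read_camera("wrist")
cv2.imwrite("pics/w4.png",im[:,:,::-1])
E
```

```text
(no output)
```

View pics/w4.png

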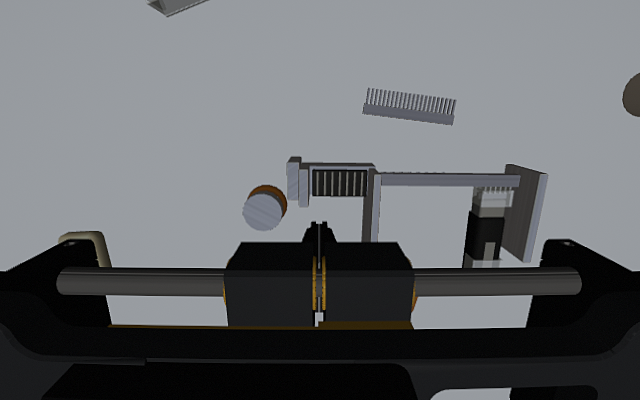

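The heel at (304,185) stands flush against the post at (294,180). The pad is up, the hand is clear, and the trimmer and comb look undisturbed.

```bash
python3 -c "
from cell import order
print(order.job_done())"
```

```text
the job is handed in; nothing more can be done
None
```

I pressed the release pad down, pushed the jaw back against the end post, let the pad spring up and lifted the hand clear, then handed the job in; the last picture shows the jaw home, but no verdict came back.

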